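Hold the sample plate flush on the tilted stage

ROBOT

A 7-joint arm with a two-finger parallel gripper is mounted at the origin on a cart in front of the work surface, level with it; the furniture and walls round the work are solid. World frame = base frame: x ahead of the robot, y to its left, z up, the work surface at z = 0. Lengths are in m, angles in rad, forces in N, time in s.
With the tool pointing down it reaches from about 0.4 to 0.875 m from the base axis. Payload 6.5 kg.
Tool frame: the origin (TCP) lies midway between the tips of the shut fingers; the grasp point (between the pads) lies 19 mm behind it; z points along the fingers, y is the line along which they close (so a half turn about z gives the same grasp; the last joint's range is limited). The gripper opens to 85 mm and grips with 20 to 120 N. Pads are 22 mm wide; open, the fingers measure 114 mm over their backs; the gripper's body (76 mm by 85 mm) begins 54 mm behind the grasp point. The pads swing forward as they close: fully open they stand 13 mm farther back than shut.
Start: joints at [-0.066, 0.536, -0.004, 1.538, 0.003, 1.067, -0.071], TCP at [0.65, -0, 0.203] pointing down, gripper open.
Joint ranges: [-2.7, 2.7], [-0.37, 2.16], [-1.27, 1.26], [0.24, 2.4], [-1.31, 4.45], [0.19, 1.91], [-2.76, 2.76]. Speed limits (rad/s): [2.39, 2.39, 3.14, 3.14, 3.14, 3.14, 3.14].

INTERFACE

Orientations are given as a rotation vector (axis times angle).
In Python, from station import r gives the robot as it stands.
- The arm moves only by the shell command python3 -m creep 'ROWS' [FORCE]. ROWS is JSON, a list of rows, each a list of 3 entries, a list of its own where there are three numbers: the opening, from 0 (shut) to 1 (fully open), then the shift along the world's x, y, z in units of 25 cm (1.0 is 25 cm), then the turn about the world's z in units of 90 degrees (1.0 is 90 degrees). In form: [[hand, [x, y, z], roll], ...]. A call has 1 to 10 rows; each row is the pose to reach, as a shift and turn from the pose commanded when the call began; what a row does not reach only later rows make up. A row lasts 1/8 s, in which the tool goes at most 62.5 mm and 10.7 degrees, less where a joint would pass 70% of its speed; a pose out of reach is approached as far as the arm can. A call with a number of a shift or a turn outside -1 to 1 is refused whole. A call with a gripper value outside its range is refused whole. The fingers move at their own pace and stop on an object; FORCE is the grip in N (left out, the last holds). Time passes only in rows, so rows that repeat a pose let the fingers close. It gives the time, the measured TCP pose, the force, the opening and the grip force at its end, in the units of the state.
- r.observe(): the state, without advancing time (a new reading comes with each control period).
- r.capture(name): name is "scene" or "side" or "wrist"; returns (picture, depth): 400x640x3 uint8, blue, green, red; 400x640 float32, m along the optical axis (not along the pixel's ray), 0 where there is no reading.
- r.camera_info(name): a dict with "mtx" (3x3 intrinsics, pixels), "R" (3x3) and "t" (3): a world point X has camera coordinates R X + t; the wrist camera has in their place "T_tool_cam" (4x4, takes a point from camera to tool coordinates, whose origin is the TCP and whose axes are the flange's). Camera axes: x right, y down, z forward; pixel columns grow to the right and rows downward; lengths in m; the calibration is good to about 2 mm. A picture is of the moment at which its call begins: read the wrist's pose just before it. camera_info takes no time and is no camera call.
- r.hand_in(): hands the job in; it is judged then, once.
The state is a dict: "time": time; "q": joint angles; "qvel": joint speeds; "tau": joint torques, N m; "eef_pos": TCP position; "tool_rot": TCP orientation; "contact_force": force on the tool from outside, world axes, zero at the start; "moment": the same for the moment, N m; "width": opening from 0.0 (shut) to 1.0 (fully open); "grip_force": force on a finger pad.
Only numpy, scipy, OpenCV 4.12 (cv2) and the standard library are available. Lean on these libraries where they do the work, as an engineer would, in place of code of your own. Each camera call takes 0.05 s, during which the arm holds its last target. There are 200 camera calls.

TASK

A flat metal sample plate lies on the low wooden bench, kept flat under a small pot. Lift the pot off by its bow handle, set it down upright on the table right beside the bench (not dropped) and let go of it; then pick up the plate by its long sides, tilt it to match the slope of the tilting stage and press it with a light push, about 10 newtons, centred and flush on both rubber pads of the stage. Finish like that, still gripping the plate and keeping it pressed flush: do not put it down or let go, and leave the jar and the tapes that stand about where they are.

Things in the scene. Friction and masses are not known exactly. Their poses are not given: they have to be found in the camera images.
- pot: Small open steel pot with a fixed dark bow handle over it: 64 mm across, rim 55 mm high, top of the bow 105 mm; about 0.3 kg. It starts standing on the plate. Origin: centre of its underside; z up, y along the handle's bar.
- pot_grip (a point): Middle of the straight level bar of the pot's handle, 100 mm above the pot's underside. The bar runs along the pot's y for 40 mm, is 9 mm thick and has 40 mm of free height between it and the rim; grip it from above with the fingers closing along the pot's x.
- plate: Sample plate: flat bare aluminium, 110 mm (x) by 50 mm (y) by 10 mm (z), about 0.12 kg, with a thin paper patch on its upper side. Lies level on the bench along the bench's length. Origin: centre of its underside; z up. Grip it across its 50 mm width. Either end may point up the slope; its underside goes on the stage.
- bench: Low wooden bench, fixed, 130 mm long (x); its upper board is 34 mm wide (y), top at 40 mm (foot board 44 mm wide, 6 mm high), so that the plate overhangs it by 8 mm along each long side. Origin: centre of its underside; z up.
- stage_face (a point): Centre of the stage's sloped face, midway between the two rubber pads, level with their tops, about 117 mm above the table. x up the slope (upper end farther from the robot), y level across, z outward normal. Slope varies, 11 to 29 degrees; stage fixed, tilt locked stiff. Face: bar 124 mm long, 30 mm wide on a 24 mm wide column, so fingers can pass down beside it.
- stage_table: Tilting part of the stage: the bar and its two rubber pads. Each pad is 16 mm along the slope, 32 mm across and 5 mm thick, centred 42 mm down and 42 mm up the slope from the centre of the face; only the pads touch a plate laid flush. Origin: on the tilt axis, 23 mm straight under the centre of the face; axes as those of the face.
- pigment_jar: Bystander: small glass jar of pigment with a broad lid, 43 mm across, 51 mm high; standing loose. Origin: centre of its underside.
- tape_roll: Bystander: roll of masking tape lying flat, 110 mm across, 24 mm high; loose. Origin: centre of its underside.
- tape_rule: Bystander: pocket tape measure, 67 by 68 by 36 mm; loose. Origin: centre of its underside.
Not all that is in view belongs to the job. What is shaped like the pot but yellow is not meant.

How it is judged:
On the way:
1. the pot stands upright on the table beside the bench (its centre 50 to 250 mm from the bench's centre), let go and at rest (height (world z) of pot below 0.012 m and angle between pot's own z axis and vertical below 0.1 rad and horizontal distance between pot and bench between 0.05 and 0.25 m and contact force between pot and bench below 0.05 N and contact force between pot and the fingers below 0.05 N and linear speed of pot below 0.03 m/s), for 0.2 s.
At the end, for the whole second after the job is handed in: Plate gripped (>2 N), off the bench, pressed >2.5 N on the stage, >0.4 N on each pad, within 3 mm and 0.05 rad of the face, turned <0.12 rad, centred to 12 mm along, 10 mm across, at rest; pot upright, free on the table, its centre 50-250 mm from the bench's (all of step 1 and contact force between the fingers and plate above 2 N and contact force between plate and stage_table_c2 above 0.4 N and contact force between plate and stage_table_c3 above 0.4 N and contact force between plate and stage_table above 2.5 N and angle between the z axis of plate and the z axis of stage_face, either way round below 0.05 rad and angle between the x axis of plate and the x axis of stage_face, either way round below 0.12 rad and x of plate in the frame of stage_face between -0.012 and 0.012 m and y of plate in the frame of stage_face between -0.01 and 0.01 m and z of plate in the frame of stage_face between -0.003 and 0.003 m and linear speed of plate below 0.02 m/s and contact force between plate and bench below 0.01 N); the arm keeps its last pose, push and grip.
It fails at once if the plate is pressed on the stage with more than 60 N (contact force between plate and stage_table above 60 N).
It fails at once if the pot is dropped (falls free from more than about 15 mm) or thrown (contact force between pot and the fingers below 0.01 N and linear speed of pot above 0.55 m/s).
It fails at once if the pot is tipped over (angle between pot's own z axis and vertical above 0.7 rad).
It fails at once if the jar, the tape roll or the tape measure is moved more than 30 mm (distance of any of pigment_jar, tape_roll, tape_rule from where it was at the start of the episode above 0.03 m).
It also fails if it takes over 51 s, if anything falls off the work surface, if the arm or the gripper's body presses on something with over 40 N, if the wrist force passes 120 N, or if a joint passes its speed limit or range.

## Working session

There is one attempt and no reset: what is moved stays moved. The work goes in short steps, Python scripts to look and compute and a shell command to move; the robot and the scene stay as the last step left them, time stands still between calls to the robot, and variables do not carry over. Pictures are saved under pics/ and viewed, at most 10 in all, crops included, and the job is handed in when it is done.

```bash
mkdir -p pics; cat > h.py <<'E'
import numpy as np, cv2
from scipy.spatial.transform import Rotation as R
from station import r
def cam(n):
    """returns img, depth, K, Rcw, c (camera centre in world; world = Rcw@pc + c)"""
    s=r.observe(); im,d=r.capture(n); i=r.camera_info(n); K=np.array(i["mtx"])
    if "T_tool_cam" in i:
        T=np.array(i["T_tool_cam"]); Rt=R.from_rotvec(s["tool_rot"]).as_matrix()
        return im,d,K,Rt@T[:3,:3],Rt@T[:3,3]+np.array(s["eef_pos"])
    Rm=np.array(i["R"]); return im,d,K,Rm.T,-Rm.T@np.array(i["t"])
def cloud(d,K,Rw,c):
    v,u=np.indices(d.shape); P=np.stack([(u-K[0,2])/K[0,0]*d,(v-K[1,2])/K[1,1]*d,d],-1)
    return P@Rw.T+c
def ray(u,v,K,Rw,c,z):
    q=Rw@np.linalg.solve(K,[u,v,1.]); return c+q*(z-c[2])/q[2]
E
python3 - <<'E'
from h import *
for n in("scene","side","wrist"):
    im,d,K,Rw,c=cam(n); np.savez(f"pics/{n}0.npz",im=im,d=d,K=K,Rw=Rw,c=c); cv2.imwrite(f"pics/{n}0.png",im); print(n,c.round(3),Rw[:,2].round(2),(d>0).mean())
print(r.observe())
E
```

```text
scene [0.119 0.456 0.771] [ 0.49 -0.53 -0.69] 0.99605078125
side [0.216 0.627 0.693] [ 0.37 -0.71 -0.6 ] 0.996015625
wrist [0.65  0.07  0.372] [-0.   -0.27 -0.96] 0.97240625
{'time': 0.15, 'q': array([-0.06622725,  0.53701122, -0.00441569,  1.53863403,  0.00261374,
        1.06729364, -0.07117638]), 'qvel': array([-0.00114996, -0.00204585, -0.00155756, -0.00294769, -0.00015455,
       -0.00104633, -0.0021581 ]), 'tau': array([ 1.61238928e-03, -5.83780539e+01,  1.04997531e+00, -2.59348226e+01,
        1.25170653e-02,  6.47799578e-03, -7.88314480e-06]), 'eef_pos': array([ 6.49482017e-01, -1.21168150e-05,  2.02706961e-01]), 'tool_rot': array([-2.22071441e+00, -2.22095692e+00,  1.62029472e-03]), 'contact_force': array([ 0.61336582,  0.39937519, -0.58259169]), 'moment': array([-0.06426502,  0.01763849,  0.01232065]), 'grip_force': 0.0, 'width': 0.996824726342017}
```

View pics/scene0.png

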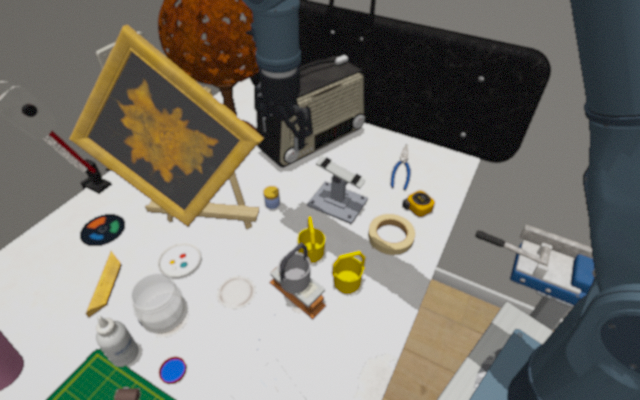

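View pics/side0.png

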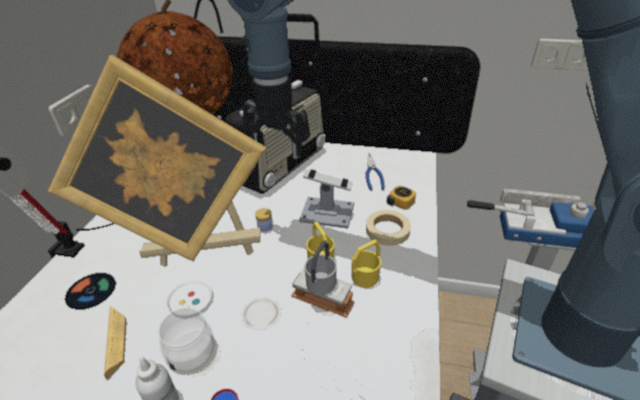

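The scene view shows three pot-shaped things: grey at (295,272), standing on the plate and bench, and two yellow ones at (312,243) and (348,272). The grey steel one on the plate fits the description. The stage is at (340,175) and the jar at (271,197). The tape roll is at (391,233) and the tape measure at (420,202). The side view agrees, with the grey pot at (320,275). I'll confirm with a crop and measure.

```bash
python3 - <<'E'
from h import *
tiles=[]
for n,(u0,u1,v0,v1) in {"scene":(250,450,140,330),"side":(250,450,140,330)}.items():
    z=np.load(f"pics/{n}0.npz"); im,d,K,Rw,c=[z[k] for k in("im","d","K","Rw","c")]
    tiles.append(cv2.resize(im[v0:v1,u0:u1],None,fx=2,fy=2,interpolation=cv2.INTER_CUBIC))
    P=cloud(d,K,Rw,c); hsv=cv2.cvtColor(im,cv2.COLOR_BGR2HSV).astype(int)
    roi=np.zeros(d.shape,bool); roi[v0:v1,u0:u1]=1
    print(n,"table z",np.median(P[roi][:,2][np.abs(P[roi][:,2])<.02]).round(4))
    for lab,m in {"yellow":(hsv[...,0]>22)&(hsv[...,0]<33)&(hsv[...,1]>180)&(P[...,2]>.008),
                  "grey>60":(hsv[...,1]<90)&(P[...,2]>.06)&(P[...,2]<.20),
                  "plate z":(np.abs(P[...,2]-.05)<.004)&(hsv[...,1]<90),"all":(P[...,2]>.012)&(P[...,2]<.2)}.items():
        k,L,st,ce=cv2.connectedComponentsWithStats((m&roi).astype(np.uint8))
        for i in range(1,k):
            if st[i,4]<40: continue
            Q=P[L==i]; print(lab,st[i].tolist(),"min",np.percentile(Q,2,0).round(3),"max",np.percentile(Q,98,0).round(3))
cv2.imwrite("pics/crop1.png",np.hstack(tiles)); cv2.imwrite("pics/wrist0.png",np.load("pics/wrist0.npz")["im"])
E
```

```text
scene table z 0.0005
yellow [265, 188, 12, 9, 92] min [ 0.694 -0.011  0.048] max [0.724 0.018 0.055]
yellow [408, 195, 26, 15, 88] min [ 0.404 -0.267  0.029] max [ 0.459 -0.225  0.038]
yellow [298, 217, 27, 45, 585] min [0.478 0.01  0.012] max [0.561 0.108 0.134]
yellow [333, 251, 32, 42, 826] min [0.389 0.014 0.01 ] max [0.449 0.074 0.105]
grey>60 [263, 140, 32, 15, 334] min [ 0.776 -0.148  0.061] max [ 0.856 -0.103  0.102]
grey>60 [316, 156, 50, 35, 763] min [ 0.536 -0.147  0.063] max [ 0.647 -0.099  0.128]
grey>60 [250, 206, 10, 16, 128] min [0.653 0.067 0.061] max [0.691 0.101 0.081]
grey>60 [279, 243, 32, 49, 988] min [0.448 0.11  0.061] max [0.507 0.175 0.155]
plate z [262, 144, 37, 15, 89] min [ 0.774 -0.154  0.046] max [ 0.868 -0.102  0.054]
plate z [271, 266, 9, 15, 78] min [0.507 0.142 0.047] max [0.532 0.162 0.053]
plate z [294, 277, 32, 29, 367] min [0.423 0.111 0.047] max [0.459 0.16  0.053]
all [257, 140, 79, 27, 1048] min [ 0.768 -0.27   0.016] max [ 0.88  -0.101  0.098]
all [421, 140, 29, 9, 145] min [ 0.498 -0.502  0.015] max [ 0.572 -0.481  0.047]
all [308, 156, 60,
[... 1254 characters left out ...]
 339] min [0.424 0.109 0.047] max [0.462 0.158 0.053]
all [250, 140, 200, 54, 3046] min [ 0.389 -0.533  0.017] max [ 0.814 -0.106  0.148]
all [368, 153, 7, 13, 43] min [ 0.567 -0.438  0.012] max [ 0.6   -0.377  0.015]
all [366, 167, 5, 20, 44] min [ 0.538 -0.364  0.012] max [ 0.573 -0.276  0.016]
all [375, 167, 10, 20, 58] min [ 0.501 -0.373  0.012] max [ 0.555 -0.291  0.015]
all [292, 169, 62, 142, 4280] min [ 0.424 -0.161  0.012] max [0.648 0.17  0.152]
all [386, 185, 30, 22, 466] min [ 0.403 -0.281  0.013] max [ 0.467 -0.225  0.038]
all [250, 208, 24, 42, 524] min [ 0.657 -0.019  0.014] max [0.729 0.105 0.08 ]
all [351, 210, 60, 76, 1850] min [ 0.381 -0.175  0.013] max [0.477 0.072 0.105]
```

View pics/crop1.png

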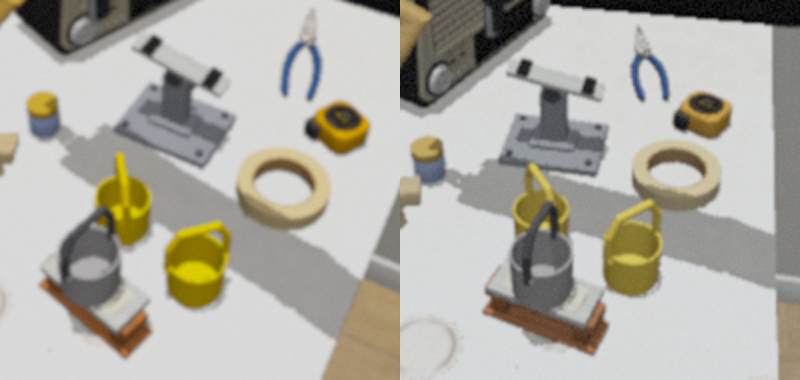

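View pics/wrist0.png

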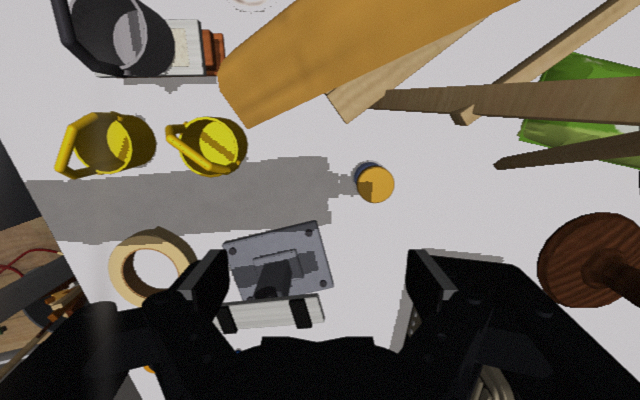

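The crop confirms it: the grey pot stands on the white plate on the brown bench, and both yellow pots stand on the table. The wrist view shows the free table between bench and stage, with the stage face at (272,312). Now the precise measurement.

```bash
cat > meas.py <<'E'
from h import *
def rect(Q):
    (a,b),(w,h),t=cv2.minAreaRect((Q[:,:2]*1000).astype(np.float32))
    if w<h: w,h,t=h,w,t+90
    return np.round([a,b,w,h,(t+90)%180-90],1)
for n in("scene","side"):
    z=np.load(f"pics/{n}0.npz"); im,d,K,Rw,c=[z[k] for k in("im","d","K","Rw","c")]
    P=cloud(d,K,Rw,c); hsv=cv2.cvtColor(im,cv2.COLOR_BGR2HSV).astype(int); X,Y,Z=P[...,0],P[...,1],P[...,2]
    g=(hsv[...,1]<90)
    box=lambda x0,x1,y0,y1,z0,z1:(X>x0)&(X<x1)&(Y>y0)&(Y<y1)&(Z>z0)&(Z<z1)
    h=P[box(.43,.53,.09,.2,.135,.17)&g]; print(n,"bar n",len(h),"ztop",np.percentile(h[:,2],[50,95]).round(4),"mean",h.mean(0).round(4),"rect",rect(h))
    t=h[h[:,2]>.143]; q=t-t.mean(0); print("  bar dir",np.linalg.svd(q)[2][0].round(3),"mid",t.mean(0).round(4),"span",np.ptp(t,0).round(3))
    rim=P[box(.43,.53,.09,.19,.099,.110)&g]
    A=np.c_[2*rim[:,:2],np.ones(len(rim))]; s=np.linalg.lstsq(A,(rim[:,:2]**2).sum(1),rcond=None)[0]; print("  rim circle",s[:2].round(4),np.sqrt(s[2]+s[:2]@s[:2]).round(4),len(rim))
    p=P[box(.40,.56,.09,.19,.045,.055)&g]; print("  plate rect",rect(p),"z",np.median(p[:,2]).round(4),len(p))
    f=P[box(.52,.67,-.17,-.08,.075,.15)]; 
    f=f[f[:,2]>.085]
    cc=f.mean(0)
    for _ in range(4):
        nn=np.linalg.svd(f-f.mean(0),full_matrices=False)[2][2]; e=(f-f.mean(0))@nn; f=f[np.abs(e)<max(.003,1.5*e.std())]
    nn*=np.sign(nn[2]); print("  stage n",nn.round(3),"slope",np.degrees(np.arccos(nn[2])).round(1),"rect",rect(f),"mean",f.mean(0).round(4),"z",np.percentile(f[:,2],[1,99]).round(4))
    dk=box(.52,.67,-.17,-.08,.075,.15)&(hsv[...,2]<70); k,L,st,ce=cv2.connectedComponentsWithStats(dk.astype(np.uint8))
    for i in range(1,k):
        if st[i,4]>15: print("  dark",st[i].tolist(),np.median(P[L==i],0).round(4),rect(P[L==i]))
    y=P[box(.36,.56,-.0,.11,.02,.12)&(hsv[...,0]>22)&(hsv[...,0]<33)&(hsv[...,1]>150)]
    for lo,hi in((.36,.46),(.46,.56)):
        w=y[(y[:,0]>lo)&(y[:,0]<hi)]; 
        if len(w): print("  yellow",np.percentile(w,1,0).round(3),np.percentile(w,99,0).round(3))
E
python3 meas.py
```

```text
scene bar n 154 ztop [0.1525 0.1557] mean [0.4773 0.148  0.1501] rect [479.  143.6  60.7  10.  -87.9]
  bar dir [ 0.016 -0.998  0.068] mid [0.4775 0.1453 0.1521] span [0.011 0.051 0.015]
  rim circle [0.4789 0.1409] 0.0304 191
  plate rect [477.8 139.4 112.2  57.4   3.1] z 0.0505 524
  stage n [-0.219  0.05   0.975] slope 13.0 rect [ 592.5 -124.2  120.7   34.5   14.2] mean [ 0.5908 -0.1224  0.1126] z [0.099  0.1262]
  dark [322, 159, 8, 8, 32] [ 0.6289 -0.1097  0.1263] [ 629.2 -108.9   25.6    9.9  -78.4]
  dark [333, 176, 8, 8, 39] [ 0.5922 -0.1094  0.0937] [ 591.3 -110.1   21.5    6.8   11.3]
  dark [352, 176, 8, 8, 34] [ 0.5496 -0.1288  0.1092] [ 549.9 -129.8   23.5    9.9  -76.7]
  yellow [0.389 0.013 0.021] [0.449 0.075 0.106]
  yellow [0.5   0.01  0.021] [0.56  0.072 0.107]
side bar n 133 ztop [0.1531 0.1563] mean [0.479  0.1471 0.1501] rect [479.7 141.9  58.4   8.8 -88.7]
  bar dir [ 0.027 -0.995  0.096] mid [0.4791 0.145  0.1523] span [0.01  0.054 0.014]
  rim circle [0.4802 0.1387] 0.0306 235
  plate rect [479.5 136.9 110.8  59.7   0.6] z 0.0508 524
  stage n [-0.23   0.083  0.97 ] slope 14.2 rect [ 593.9 -125.1  121.    36.7   14.8] mean [ 0.5927 -0.1235  0.1134] z [0.1002 0.1266]
  dark [309, 171, 6, 7, 30] [ 0.6305 -0.1101  0.1272] [ 630.9 -111.3   23.2   10.1  -71.7]
  dark [342, 180, 5, 7, 29] [ 0.5521 -0.1304  0.1099] [ 552.1 -133.8   27.4    9.   -74.7]
  dark [322, 185, 8, 7, 45] [ 0.5942 -0.1115  0.0947] [ 593.5 -112.    18.2    7.5   22.2]
  yellow [0.392 0.01  0.02 ] [0.446 0.073 0.103]
  yellow [0.502 0.008 0.023] [0.56  0.068 0.105]
```

```bash
python3 - <<'E'
from h import *
for n in("scene","side"):
    z=np.load(f"pics/{n}0.npz"); P=cloud(z["d"],z["K"],z["Rw"],z["c"]).reshape(-1,3)
    for x in(.42,.45,.479,.5):
        for y in (.24,.25):
            m=np.hypot(P[:,0]-x,P[:,1]-y)<.045; print(n,x,y,m.sum(),np.percentile(P[m,2],[1,99]).round(4))
    m=(P[:,2]>.1)&(P[:,0]>.3)&(P[:,0]<.68)&(P[:,1]>-.05)&(P[:,2]<.4)&~((P[:,0]<.53)&(P[:,2]<.16)); Q=P[m]
    for y0 in np.arange(-.05,.4,.05):
        w=Q[(Q[:,1]>=y0)&(Q[:,1]<y0+.05)]
        if len(w): print("  y",y0.round(2),len(w),"xmin",w[:,0].min().round(3),"zmin",w[:,2].min().round(3))
E
python3 -m creep '[[1,[-0.34,0,0],0],[1,[-0.68,0,0],0],[1,[-0.68,0,0],0],[1,[-0.68,0.28,0],0],[1,[-0.68,0.57,0],0],[1,[-0.68,0.57,0],0],[1,[-0.68,0.57,0],0]]' 40
```

```text
scene 0.42 0.24 1658 [-0.0028  0.0038]
scene 0.42 0.25 1693 [-0.0028  0.004 ]
scene 0.45 0.24 1586 [-0.0029  0.0032]
scene 0.45 0.25 1604 [-0.0031  0.0034]
scene 0.479 0.24 1495 [-0.003   0.0034]
scene 0.479 0.25 1519 [-0.0031  0.0033]
scene 0.5 0.24 1454 [-0.0028  0.0034]
scene 0.5 0.25 1477 [-0.0029  0.0034]
  y -0.05 364 xmin 0.573 zmin 0.251
  y 0.0 1670 xmin 0.531 zmin 0.1
  y 0.05 552 xmin 0.625 zmin 0.262
  y 0.1 718 xmin 0.642 zmin 0.193
side 0.42 0.24 1626 [-0.0021  0.0042]
side 0.42 0.25 1682 [-0.0021  0.0042]
side 0.45 0.24 1574 [-0.0021  0.0032]
side 0.45 0.25 1615 [-0.0021  0.0033]
side 0.479 0.24 1515 [-0.0021  0.0033]
side 0.479 0.25 1554 [-0.0021  0.0033]
side 0.5 0.24 1468 [-0.0021  0.0034]
side 0.5 0.25 1508 [-0.0022  0.0034]
  y -0.05 356 xmin 0.575 zmin 0.246
  y 0.0 1830 xmin 0.531 zmin 0.101
  y 0.05 642 xmin 0.626 zmin 0.259
  y 0.1 637 xmin 0.645 zmin 0.197
time: 1.02
eef_pos: [0.4797, 0.1432, 0.2032]
tool_rot: [-2.219, -2.224, 0.001]
contact_force: [0.1, -1.5, -0.5]
width: 1.004
grip_force: 0.0
```

```bash
python3 -m creep '[[1,[0,0,-0.15],0],[1,[0,0,-0.29],0],[1,[0,0,-0.29],0],[0,[0,0,-0.29],0],[0,[0,0,-0.29],0],[0,[0,0,-0.29],0],[0,[0,0,-0.29],0],[0,[0,0,-0.29],0],[0,[0,0,-0.29],0]]' 40
```

```text
time: 2.15
eef_pos: [0.48, 0.1425, 0.1309]
tool_rot: [2.221, 2.222, -0.0]
contact_force: [-0.3, 0.6, -0.0]
width: -0.0
grip_force: 0.0
```

```bash
python3 - <<'E'
from h import *
a=cam("scene")[0][180:330,230:380]; b=cam("side")[0][190:340,250:400]
cv2.imwrite("pics/c2.png",np.hstack([cv2.resize(i,None,fx=2.6,fy=2.6,interpolation=cv2.INTER_CUBIC) for i in(a,b)])); s=r.observe(); print(s["width"],s["grip_force"])
E
```

```text
-0.0007899551128565985 0.0
```

View pics/c2.png

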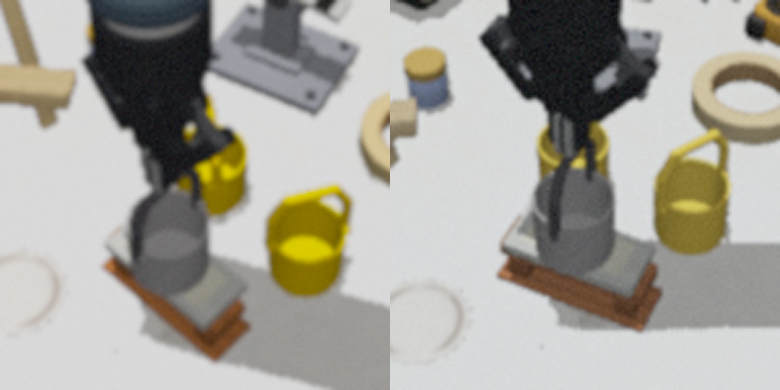

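The crop shows the fingers shut at the bow without holding it: width is 0 and grip force 0. I'll measure where the bow and fingertips actually are.

```bash
python3 - <<'E'
from h import *
for n in("scene","side"):
    im,d,K,Rw,c=cam(n); np.savez(f"pics/{n}1.npz",im=im,d=d,K=K,Rw=Rw,c=c)
    z0=np.load(f"pics/{n}0.npz"); P0=cloud(z0["d"],K,Rw,c); P=cloud(d,K,Rw,c)
    for lab,Q in(("before",P0),("now",P)):
        print(n,lab)
        for a in np.arange(.105,.19,.005):
            m=(Q[...,0]>.43)&(Q[...,0]<.53)&(Q[...,1]>.09)&(Q[...,1]<.2)&(Q[...,2]>a)&(Q[...,2]<a+.005)
            w=Q[m]
            if len(w): print("  z%.3f"%a,len(w),"x",np.percentile(w[:,0],[2,50,98]).round(3),"y",np.percentile(w[:,1],[2,50,98]).round(3))
        m=(Q[...,0]>.43)&(Q[...,0]<.53)&(Q[...,1]>.09)&(Q[...,1]<.19)&(Q[...,2]>.099)&(Q[...,2]<.11); rim=Q[m]
        A=np.c_[2*rim[:,:2],np.ones(len(rim))]; s=np.linalg.lstsq(A,(rim[:,:2]**2).sum(1),rcond=None)[0]; print("  rim",s[:2].round(4),np.sqrt(s[2]+s[:2]@s[:2]).round(4))
E
```

```text
scene before
  z0.105 74 x [0.448 0.47  0.508] y [0.109 0.136 0.175]
  z0.110 17 x [0.474 0.477 0.481] y [0.108 0.167 0.176]
  z0.115 10 x [0.474 0.477 0.48 ] y [0.107 0.112 0.176]
  z0.120 15 x [0.472 0.477 0.481] y [0.108 0.173 0.176]
  z0.125 15 x [0.474 0.476 0.48 ] y [0.107 0.112 0.176]
  z0.130 18 x [0.474 0.476 0.481] y [0.106 0.171 0.176]
  z0.135 18 x [0.474 0.477 0.48 ] y [0.11  0.17  0.174]
  z0.140 19 x [0.473 0.477 0.481] y [0.109 0.167 0.17 ]
  z0.145 24 x [0.473 0.476 0.48 ] y [0.115 0.164 0.168]
  z0.150 88 x [0.474 0.477 0.483] y [0.117 0.142 0.163]
  z0.155 23 x [0.475 0.478 0.481] y [0.12  0.141 0.16 ]
  rim [0.4788 0.1407] 0.0305
scene now
  z0.105 76 x [0.448 0.474 0.509] y [0.109 0.149 0.175]
  z0.110 16 x [0.473 0.477 0.482] y [0.108 0.168 0.176]
  z0.115 9 x [0.474 0.476 0.481] y [0.108 0.171 0.176]
  z0.120 15 x [0.473 0.476 0.481] y [0.107 0.171 0.176]
  z0.125 14 x [0.473 0.477 0.48 ] y [0.107 0.142 0.176]
  z0.130 18 x [0.473 0.477 0.481] y [0.106 0.172 0.175]
  z0.135 20 x [0.473 0.477 0.481] y [0.108 0.17  0.173]
  z0.140 18 x [0.474 0.476 0.481] y [0.11
[... 1492 characters left out ...]
]
  z0.130 16 x [0.475 0.479 0.483] y [0.105 0.17  0.173]
  z0.135 21 x [0.476 0.478 0.482] y [0.107 0.167 0.172]
  z0.140 20 x [0.476 0.478 0.483] y [0.11  0.165 0.168]
  z0.145 17 x [0.475 0.478 0.481] y [0.113 0.162 0.166]
  z0.150 38 x [0.475 0.478 0.484] y [0.136 0.153 0.162]
  z0.155 8 x [0.477 0.479 0.482] y [0.145 0.153 0.16 ]
  z0.160 8 x [0.473 0.48  0.487] y [0.146 0.15  0.152]
  z0.165 22 x [0.468 0.476 0.492] y [0.142 0.151 0.153]
  z0.170 32 x [0.467 0.477 0.492] y [0.138 0.148 0.153]
  z0.175 30 x [0.467 0.476 0.493] y [0.137 0.149 0.152]
  z0.180 34 x [0.467 0.475 0.493] y [0.137 0.148 0.153]
  z0.185 33 x [0.466 0.474 0.492] y [0.137 0.148 0.153]
  rim [0.4802 0.1386] 0.0305
```

Tip-height evidence: the shut fingertips are at about z = 0.159, although the reported TCP is 0.131. In the start frame the open tips were also about 30 mm too high. So the real tips sit about 28 mm above the reported TCP, and I'll plan with that offset. Next: open, go 28 mm lower, close.

```bash
python3 -m creep '[[1,[0,0,0.04],0],[1,[0,0,0.04],0],[1,[0,0,0.04],0],[1,[0,0,0.04],0],[1,[0,0,-0.11],0],[1,[0,0,-0.11],0],[0,[0,0,-0.11],0],[0,[0,0,-0.11],0],[0,[0,0,-0.11],0],[0,[0,0,-0.11],0]]' 40; python3 -m creep '[[0,[0,0,0],0],[0,[0,0,0],0]]'
```

```text
time: 3.6
eef_pos: [0.4803, 0.1426, 0.1038]
tool_rot: [2.221, 2.221, 0.001]
contact_force: [-0.9, -0.8, -0.1]
width: 0.145
grip_force: 0.0
time: 3.85
eef_pos: [0.4803, 0.1426, 0.1038]
tool_rot: [2.221, 2.221, 0.001]
contact_force: [-1.0, 0.6, 4.9]
width: 0.089
grip_force: 39.0
```

```bash
python3 -m creep '[[0,[0,0,0.1],0],[0,[0,0,0.2],0],[0,[0,0,0.2],0],[0,[0,0.14,0.2],0],[0,[0,0.28,0.2],0],[0,[0,0.42,0.2],0],[0,[0,0.42,0.2],0],[0,[0,0.42,0.1],0],[0,[0,0.42,0],0],[0,[0,0.42,-0.1],0]]'; python3 -m creep '[[0,[0,0,-0.04],0],[0,[0,0,-0.08],0],[0,[0,0,-0.08],0],[0,[0,0,-0.08],0]]'
```

```text
time: 5.1
eef_pos: [0.4791, 0.246, 0.0761]
tool_rot: [-2.222, -2.221, 0.004]
contact_force: [-0.0, -0.2, -3.1]
width: 0.089
grip_force: 39.4
time: 5.6
eef_pos: [0.4805, 0.2477, 0.059]
tool_rot: [2.221, 2.221, 0.002]
contact_force: [0.6, 0.3, -3.3]
width: 0.084
grip_force: 39.4
```

```bash
python3 -m creep '[[0,[0,0,-0.01],0],[0,[0,0,-0.02],0],[0,[0,0,-0.02],0]]'
```

```text
time: 5.98
eef_pos: [0.4809, 0.2479, 0.0539]
tool_rot: [2.221, 2.221, 0.003]
contact_force: [1.2, 1.0, 0.0]
width: 0.087
grip_force: 39.7
```

The load is off the wrist, so the pot is on the table. I'll let go, rise, and look again.

```bash
python3 -m creep '[[0.5,[0,0,0],0],[0.5,[0,0,0],0],[0.5,[0,0,0],0],[0.5,[0,0,0.1],0],[0.7,[0,0,0.3],0],[1,[0,0,0.5],0],[1,[0,-0.2,0.7],0],[1,[0,-0.4,0.7],0],[1,[0,-0.4,0.7],0],[1,[0,-0.4,0.7],0]]'; cat > m2.py <<'E'
from h import *
from meas_h import *
E
python3 - <<'E'
from h import *
def rect(Q):
    (a,b),(w,h),t=cv2.minAreaRect((Q[:,:2]*1000).astype(np.float32))
    if w<h: w,h,t=h,w,t+90
    return np.round([a,b,w,h,(t+90)%180-90],1)
for n in("scene","side","wrist"):
    im,d,K,Rw,c=cam(n); np.savez(f"pics/{n}2.npz",im=im,d=d,K=K,Rw=Rw,c=c); cv2.imwrite(f"pics/{n}2.png",im)
    P=cloud(d,K,Rw,c); g=cv2.cvtColor(im,cv2.COLOR_BGR2HSV)[...,1]<90
    box=lambda x0,x1,y0,y1,z0,z1:(P[...,0]>x0)&(P[...,0]<x1)&(P[...,1]>y0)&(P[...,1]<y1)&(P[...,2]>z0)&(P[...,2]<z1)
    def big(m):
        k,L,st,_=cv2.connectedComponentsWithStats(m.astype(np.uint8)); return P[L==1+st[1:,4].argmax()]
    p=big(box(.40,.56,.08,.2,.044,.056)); print(n,"plate",rect(p),"z",np.median(p[:,2]).round(4),len(p))
    h=box(.40,.56,.2,.32,.02,.13); 
    if h.any():
        q=big(h); print("  pot",np.percentile(q,1,0).round(3),np.percentile(q,99,0).round(3))
    s=box(.52,.67,-.18,-.06,.09,.14)
    if s.any():
        q=big(s); print("  stage",rect(q),len(q),q[:,2].min().round(3),q[:,2].max().round(3))
print(r.observe()["eef_pos"],r.observe()["contact_force"])
E
```

```text
time: 7.22
eef_pos: [0.4797, 0.1479, 0.2283]
tool_rot: [-2.221, -2.221, -0.0]
contact_force: [-0.5, -0.2, -0.2]
width: 0.997
grip_force: 0.0
scene plate [477.7 135.7 111.9  51.3   1.1] z 0.0506 1193
  pot [0.448 0.211 0.021] [0.509 0.281 0.106]
  stage [ 592.4 -123.5  121.    33.    13.9] 631 0.09 0.13
side plate [478.5 133.1 113.   52.8   1.8] z 0.0509 1134
  pot [0.45  0.211 0.021] [0.511 0.278 0.106]
  stage [ 614.5 -114.2   74.1   20.    14.5] 181 0.09 0.128
wrist plate [480.2 135.2 110.   50.4   1.2] z 0.0491 3711
  pot [0.452 0.211 0.022] [0.512 0.279 0.105]
[0.47957033 0.1488868  0.22796731] [0.57147396 0.0698396  0.63562636]
```

View pics/wrist2.png

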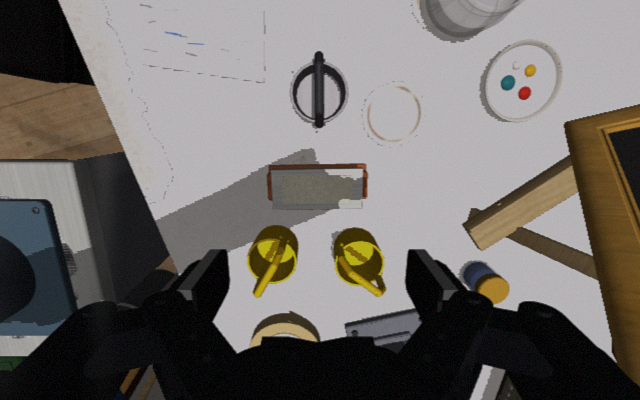

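The wrist view shows the pot upright at (319,90), clear of the bench. The plate lies free at (318,185), with the yellow pots at (273,255) and (358,255). Before grasping the plate I'll take a wrist look at the stage, whose yaw is about 14°.

```bash
python3 -m creep '[[1,[0,-0.25,0],0],[1,[0,-0.5,0],0],[1,[0.22,-0.72,0],0],[1,[0.44,-0.72,0],0],[1,[0.44,-0.72,0],0],[1,[0.44,-0.72,0],0]]'
python3 - <<'E'
from h import *
im,d,K,Rw,c=cam("wrist"); np.savez("pics/wrist3.npz",im=im,d=d,K=K,Rw=Rw,c=c); cv2.imwrite("pics/wrist3.png",im)
P=cloud(d,K,Rw,c); V=cv2.cvtColor(im,cv2.COLOR_BGR2HSV)[...,2]
m=(P[...,0]>.5)&(P[...,0]<.69)&(P[...,1]>-.19)&(P[...,1]<-.05)&(P[...,2]>.085)&(P[...,2]<.16)
k,L,st,_=cv2.connectedComponentsWithStats(m.astype(np.uint8))
for i in range(1,k):
    if st[i,4]<100: continue
    Q=P[L==i]; f=Q.copy()
    for _ in range(5):
        n=np.linalg.svd(f-f.mean(0),full_matrices=False)[2][2]; n*=np.sign(n[2]); e=(f-f.mean(0))@n; f=f[np.abs(e)<max(.0025,1.5*e.std())]
    print(st[i].tolist(),"rect",cv2.minAreaRect((f[:,:2]*1000).astype(np.float32)),"n",n.round(3),np.degrees(np.arccos(n[2])).round(1),"yaw",np.degrees(np.arctan2(-n[1],-n[0])).round(1),"mean",f.mean(0).round(4),len(f))
    dk=(L==i)&(V<60); k2,L2,s2,_=cv2.connectedComponentsWithStats(dk.astype(np.uint8))
    for j in range(1,k2):
        if s2[j,4]>40: w=P[L2==j]; print("  pad",s2[j].tolist(),w.mean(0).round(4),cv2.minAreaRect((w[:,:2]*1000).astype(np.float32)))
print(r.observe()["eef_pos"])
E
```

```text
time: 8.12
eef_pos: [0.5896, -0.0313, 0.2275]
tool_rot: [-2.218, -2.222, 0.002]
contact_force: [0.2, 0.0, 0.5]
width: 0.999
grip_force: 0.0
[266, 250, 116, 45, 3357] rect ((594.6744384765625, -123.58621215820312), (121.523193359375, 30.881792068481445), 14.39050579071045) n [-0.201 -0.031  0.979] 11.7 yaw 8.9 mean [ 0.5978 -0.1218  0.1125] 2090
  pad [272, 250, 104, 45, 1184] [ 0.5971 -0.1175  0.1123] ((597.9420166015625, -122.9547348022461), (112.44141387939453, 32.39582061767578), 14.331241607666016)
[ 0.589111   -0.03128337  0.22781386]
```

View pics/wrist3.png

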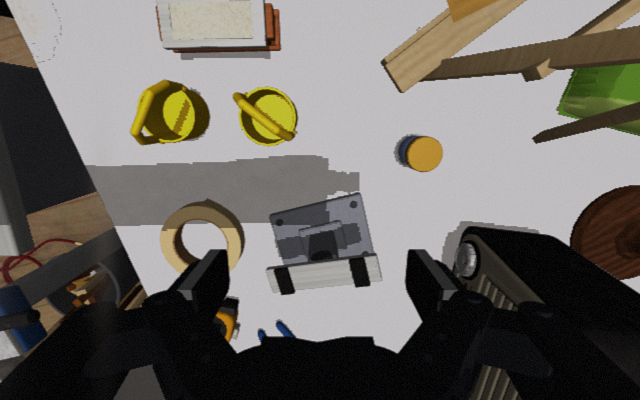

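The stage face is at about (325,275) in the view, so its centre is (0.594,-0.1235). Yaw is 14.3°, slope about 12° and pad tops about 0.118. Next I turn a quarter and go above the plate.

```bash
python3 -m creep '[[1,[-0.22,0,0],0.11],[1,[-0.44,0,0],0.22],[1,[-0.44,0.2,0],0.33],[1,[-0.44,0.4,0],0.44],[1,[-0.44,0.66,0],0.55],[1,[-0.44,0.66,0],0.66],[1,[-0.44,0.66,0],0.77],[1,[-0.44,0.66,0],0.88],[1,[-0.44,0.66,0],1],[1,[-0.44,0.66,0],1]]' 30; python3 -m creep '[[1,[0,0,-0.25],0.015],[1,[0,0,-0.5],0.015],[1,[0,0,-0.6],0.015],[1,[0,0,-0.6],0.015]]'
python3 - <<'E'
from h import *
print(r.observe()["tool_rot"],r.observe()["q"].round(2))
for n in("scene","side"):
    im,d,K,Rw,c=cam(n); P=cloud(d,K,Rw,c)
    for a in np.arange(.055,.16,.01):
        w=P[(P[...,0]>.45)&(P[...,0]<.51)&(P[...,1]>.07)&(P[...,1]<.2)&(P[...,2]>a)&(P[...,2]<a+.01)]
        if len(w): print(n,a.round(3),len(w),"x",np.percentile(w[:,0],[2,98]).round(3),"y",np.percentile(w[:,1],[2,50,98]).round(3))
E
```

```text
time: 9.43
eef_pos: [0.4789, 0.1327, 0.2286]
tool_rot: [0.0, 3.142, -0.001]
contact_force: [-0.7, -0.2, -0.5]
width: 0.997
grip_force: 0.0
time: 9.93
eef_pos: [0.4779, 0.1322, 0.0771]
tool_rot: [0.034, -3.138, 0.002]
contact_force: [0.1, 0.7, 0.8]
width: 1.002
grip_force: 0.0
[ 3.35792508e-02 -3.13752627e+00  2.14330585e-03] [-0.12  0.49 -0.3   2.02  0.22  0.67  1.03]
scene 0.055 2 x [0.496 0.497] y [0.131 0.138 0.145]
scene 0.115 22 x [0.466 0.488] y [0.089 0.09  0.182]
scene 0.125 66 x [0.465 0.488] y [0.081 0.091 0.19 ]
scene 0.135 65 x [0.465 0.488] y [0.079 0.175 0.19 ]
scene 0.145 53 x [0.464 0.485] y [0.086 0.091 0.19 ]
scene 0.155 39 x [0.463 0.478] y [0.073 0.091 0.19 ]
side 0.115 19 x [0.47 0.49] y [0.087 0.088 0.181]
side 0.125 74 x [0.468 0.49 ] y [0.083 0.089 0.187]
side 0.135 88 x [0.468 0.488] y [0.085 0.177 0.188]
side 0.145 56 x [0.468 0.485] y [0.083 0.089 0.187]
side 0.155 41 x [0.466 0.482] y [0.079 0.088 0.185]
```

```bash
python3 -m creep '[[1,[0,0.01,-0.16],0],[1,[0,0.01,-0.33],0],[1,[0,0.01,-0.33],0],[0.2,[0,0.01,-0.33],0],[0.2,[0,0.01,-0.33],0],[0.2,[0,0.01,-0.33],0],[0.2,[0,0.01,-0.33],0],[0.2,[0,0.01,-0.33],0],[0.2,[0,0.01,-0.33],0]]' 30
python3 - <<'E'
from h import *
for n in("scene","side"):
    im,d,K,Rw,c=cam(n); P=cloud(d,K,Rw,c)
    for a in np.arange(.01,.09,.005):
        w=P[(P[...,0]>.46)&(P[...,0]<.50)&(P[...,1]>.161)&(P[...,1]<.2)&(P[...,2]>a)&(P[...,2]<a+.005)]
        if len(w): print(n,a.round(3),len(w),"x",np.percentile(w[:,0],[2,98]).round(3),"y",np.percentile(w[:,1],[2,50,98]).round(3))
E
```

```text
time: 11.15
eef_pos: [0.4815, 0.1355, -0.0021]
tool_rot: [-0.036, 3.138, 0.001]
contact_force: [-1.8, 0.2, 8.9]
width: 0.579
grip_force: 29.9
scene 0.03 3 x [0.469 0.473] y [0.165 0.167 0.168]
scene 0.035 9 x [0.468 0.477] y [0.162 0.168 0.174]
scene 0.04 14 x [0.467 0.482] y [0.162 0.168 0.175]
scene 0.045 16 x [0.461 0.478] y [0.161 0.168 0.175]
scene 0.05 9 x [0.469 0.478] y [0.164 0.169 0.175]
scene 0.055 13 x [0.469 0.475] y [0.161 0.167 0.174]
scene 0.06 8 x [0.468 0.475] y [0.162 0.172 0.174]
scene 0.065 5 x [0.468 0.473] y [0.162 0.169 0.173]
scene 0.07 7 x [0.466 0.472] y [0.165 0.173 0.176]
scene 0.075 30 x [0.466 0.487] y [0.164 0.172 0.192]
scene 0.08 53 x [0.466 0.488] y [0.162 0.172 0.193]
scene 0.085 23 x [0.466 0.49 ] y [0.166 0.182 0.195]
side 0.03 3 x [0.472 0.476] y [0.164 0.165 0.165]
side 0.035 8 x [0.47  0.481] y [0.161 0.164 0.17 ]
side 0.04 20 x [0.471 0.487] y [0.162 0.17  0.172]
side 0.045 12 x [0.47  0.487] y [0.163 0.171 0.173]
side 0.05 17 x [0.47  0.486] y [0.162 0.171 0.173]
side 0.055 8 x [0.47  0.476] y [0.165 0.165 0.172]
side 0.06 6 x [0.47  0.474] y [0.164 0.166 0.17 ]
side 0.07 6 x [0.467 0.47 ] y [0.163 0.168 0.182]
side 0.075 20 x [0.468 0.487] y [0.162 0.171 0.19 ]
side 0.08 38 x [0.468 0.489] y [0.164 0.186 0.19 ]
side 0.085 30 x [0.468 0.492] y [0.166 0.188 0.193]
```

Plate gripped: width 0.579 is 49 mm, at 30 N. Now I lift it and carry it over the stage, with about 13° more turn.

```bash
python3 -m creep '[[0.2,[0,0,0.12],0],[0.2,[0,0,0.3],0],[0.2,[0,0,0.5],0],[0.2,[0,-0.1,0.6],0],[0.2,[0,-0.28,0.6],0.05],[0.2,[0.1,-0.46,0.6],0.1],[0.2,[0.25,-0.64,0.6],0.145],[0.2,[0.4,-0.82,0.6],0.145],[0.2,[0.46,-0.95,0.6],0.145],[0.2,[0.46,-0.95,0.6],0.145]]'; python3 -m creep '[[0.2,[0,-0.08,0],0],[0.2,[0,-0.08,0],0],[0.2,[0,-0.08,0],0]]'
python3 - <<'E'
from h import *
s=r.observe();print(s["eef_pos"],s["tool_rot"])
for n in("scene","side"):
    im,d,K,Rw,c=cam(n); cv2.imwrite(f"pics/{n}4.png",im); P=cloud(d,K,Rw,c); h=cv2.cvtColor(im,cv2.COLOR_BGR2HSV)
    m=(P[...,0]>.5)&(P[...,0]<.7)&(P[...,1]>-.19)&(P[...,1]<-.05)&(P[...,2]>.175)&(P[...,2]<.215)&(h[...,2]>110)
    k,L,st,_=cv2.connectedComponentsWithStats(m.astype(np.uint8))
    w=P[m]; print(n,[q.tolist() for q in st[1:] if q[4]>20],"rect",cv2.minAreaRect((w[:,:2]*1000).astype(np.float32)),np.percentile(w[:,2],[2,50,98]).round(4))
a=cv2.imread("pics/scene4.png")[100:260,260:460];b=cv2.imread("pics/side4.png")[100:260,260:460]
cv2.imwrite("pics/c4.png",np.hstack([cv2.resize(i,None,fx=2,fy=2) for i in(a,b)]))
E
```

```text
time: 12.5
eef_pos: [0.5956, -0.1067, 0.1466]
tool_rot: [-0.385, 3.117, -0.003]
contact_force: [-1.3, -0.9, -1.1]
width: 0.579
grip_force: 32.9
time: 12.88
eef_pos: [0.5947, -0.1218, 0.1461]
tool_rot: [-0.395, 3.117, 0.001]
contact_force: [-0.0, -0.1, -1.8]
width: 0.58
grip_force: 32.9
[ 0.59474836 -0.12176599  0.14612079] [-3.94721398e-01  3.11658397e+00  6.79291411e-04]
scene [[316, 135, 9, 13, 73], [337, 135, 32, 25, 443]] rect ((589.6329345703125, -119.37835693359375), (113.96487426757812, 61.48675537109375), 23.281015396118164) [0.1848 0.1984 0.2007]
side [[303, 143, 17, 17, 158], [320, 144, 32, 20, 312]] rect ((592.1386108398438, -123.42587280273438), (109.3990249633789, 66.30663299560547), 16.49979019165039) [0.1847 0.199  0.2009]
```

View pics/c4.png

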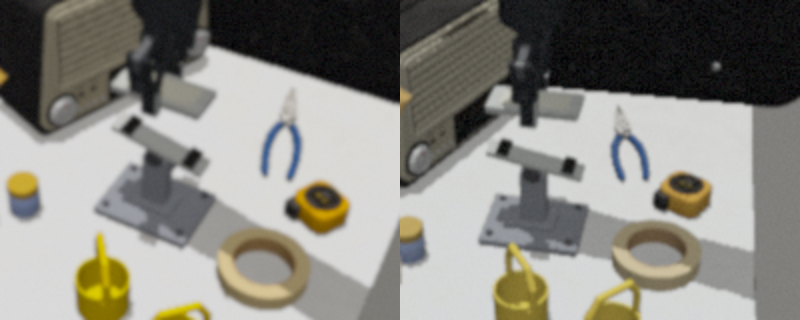

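The crops show the plate level in the fingers, right over and aligned with the stage face. I lower it with a light 20 N grip so that it pivots onto the slope.

```bash
python3 -m creep '[[0.2,[0.005,-0.005,-0.08],0],[0.2,[0.005,-0.005,-0.16],0],[0.2,[0.005,-0.005,-0.22],0],[0.2,[0.005,-0.005,-0.22],0],[0.2,[0.005,-0.005,-0.22],0]]' 20;  python3 -m creep '[[0.2,[0,0,-0.01],0],[0.2,[0,0,-0.02],0],[0.2,[0,0,-0.02],0]]'; python3 -m creep '[[0.2,[0,0,-0.01],0],[0.2,[0,0,-0.01],0]]'
```

```text
time: 13.6
eef_pos: [0.5966, -0.1237, 0.0911]
tool_rot: [-0.394, 3.116, -0.0]
contact_force: [-0.1, -0.3, -1.7]
width: 0.584
grip_force: 32.9
time: 13.98
eef_pos: [0.5962, -0.1238, 0.0859]
tool_rot: [-0.394, 3.117, -0.0]
contact_force: [-0.0, 0.7, -1.8]
width: 0.578
grip_force: 32.9
time: 14.22
eef_pos: [0.5963, -0.1239, 0.0838]
tool_rot: [-0.394, 3.117, -0.0]
contact_force: [-2.5, -0.4, 4.7]
width: 0.575
grip_force: 33.6
```

```bash
for i in 1 2; do python3 -m creep '[[0.2,[0,0,-0.005],0],[0.2,[0,0,-0.01],0],[0.2,[0,0,-0.01],0]]' 20 | grep -E 'eef|contact|grip'; done
```

```text
eef_pos: [0.5962, -0.124, 0.0813]
contact_force: [-3.7, 0.2, 4.5]
grip_force: 33.9
eef_pos: [0.5962, -0.1239, 0.0788]
contact_force: [-4.0, -0.0, 5.0]
grip_force: 34.2
```

```bash
for i in 1 2; do python3 -m creep '[[0.2,[0,0,-0.005],0],[0.2,[0,0,-0.006],0],[0.2,[0,0,-0.006],0]]' 20 | grep -E 'eef|contact|grip'; done
```

```text
eef_pos: [0.5962, -0.1239, 0.0774]
contact_force: [-3.8, -0.1, 5.8]
grip_force: 34.4
eef_pos: [0.5963, -0.1239, 0.076]
contact_force: [-3.9, 1.0, 6.0]
grip_force: 34.6
```

```bash
for i in 1 2; do python3 -m creep '[[0.2,[0,0,-0.002],0],[0.2,[0,0,-0.004],0],[0.2,[0,0,-0.004],0]]' | grep -E 'eef|contact|grip'; done
cat > look.py <<'E'
from h import *
import sys
t=[]
for n in("scene","side"):
    im,d,K,Rw,c=cam(n); P=cloud(d,K,Rw,c); h=cv2.cvtColor(im,cv2.COLOR_BGR2HSV)
    t.append(cv2.resize(im[130:230,270:400],None,fx=3,fy=3,interpolation=cv2.INTER_CUBIC))
    m=(P[...,0]>.5)&(P[...,0]<.7)&(P[...,1]>-.19)&(P[...,1]<-.05)&(P[...,2]>.10)&(P[...,2]<.155)&(h[...,2]>100)
    f=P[m]
    for _ in range(6):
        A=np.c_[f[:,:2],np.ones(len(f))]; s=np.linalg.lstsq(A,f[:,2],rcond=None)[0]; e=f[:,2]-A@s; f=f[np.abs(e)<max(.0025,1.5*e.std())]
    q=np.array([.594,-.1235]); u=np.array([np.cos(.25),np.sin(.25)]); 
    rc=cv2.minAreaRect((f[:,:2]*1000).astype(np.float32)); l=(f[:,:2]-q)@u; w=(f[:,:2]-q)@[-u[1],u[0]]
    print(n,len(f),"slope",np.degrees(np.arctan(s[:2]@u)).round(1),"cross",np.degrees(np.arctan(s[:2]@[-u[1],u[0]])).round(1),"z at centre",(s[:2]@q+s[2]).round(4),"along",np.percentile(l,[1,99]).round(4),"across",np.percentile(w,[1,99]).round(4))
cv2.imwrite(sys.argv[1],np.hstack(t))
E
python3 look.py pics/c5.png
```

```text
eef_pos: [0.5963, -0.1239, 0.0757]
contact_force: [-6.1, 0.8, 13.1]
grip_force: 35.3
eef_pos: [0.5964, -0.1239, 0.0757]
contact_force: [-10.2, 1.0, 21.2]
grip_force: 36.1
scene 388 slope 11.9 cross -0.4 z at centre 0.1289 along [-0.0555  0.0503] across [-0.0251  0.0267]
side 351 slope 11.6 cross -0.8 z at centre 0.1291 along [-0.0544  0.0513] across [-0.0275  0.0243]
```

View pics/c5.png

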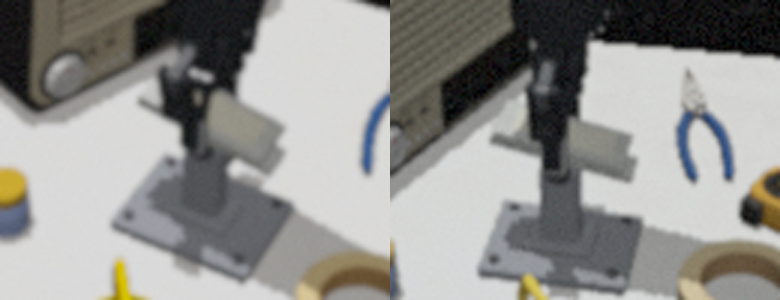

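The crops show the plate lying flush along the slope, measured at about 11.8° and centred. The push has risen to 21 N, so I ease it to about 12 N.

```bash
python3 -m creep '[[0.2,[0,0,0.002],0],[0.2,[0,0,0.004],0],[0.2,[0,0,0.004],0],[0.2,[0,0,0.004],0]]' | grep -E 'eef|contact|grip'; python3 -m creep '[[0.2,[0,0,0],0],[0.2,[0,0,0],0],[0.2,[0,0,0],0],[0.2,[0,0,0],0]]'; python3 look.py pics/c6.png
```

```text
eef_pos: [0.5963, -0.1239, 0.0757]
contact_force: [-6.6, -0.1, 11.4]
grip_force: 35.3
time: 17.58
eef_pos: [0.5963, -0.1239, 0.0757]
tool_rot: [-0.393, 3.117, -0.001]
contact_force: [-6.4, 0.8, 13.0]
width: 0.581
grip_force: 35.3
scene 373 slope 11.8 cross -0.5 z at centre 0.1287 along [-0.0554  0.0507] across [-0.0244  0.0258]
side 367 slope 11.8 cross -1.1 z at centre 0.1291 along [-0.0542  0.0519] across [-0.0272  0.0237]
```

```bash
python3 -c "
from station import r
print(r.hand_in())"
```

```text
the job is handed in; nothing more can be done
None
```

I set the pot down upright on the table beside the bench and let go of it; the plate is still gripped and pressed flush and centred on the stage (slope 11.8°, push about 13 N), and I handed the job in at about 18 s, with no verdict returned.

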